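# Kit up one full-size kendama

### The arm

A 6-joint arm with a two-finger parallel gripper is mounted at the origin on the work surface. World frame = base frame: x ahead of the robot, y to its left, z up, the work surface at z = 0. Lengths are in m, angles in rad, forces in N, time in s.
With the tool pointing down it reaches from about 0.35 to 0.775 m from the base axis. Payload 5.5 kg.
Tool frame: the origin (TCP) lies at the very end of the fingers, on their centre line; the grasp point (between the pads) lies 19 mm behind it; z points along the fingers, y is the line along which they close (so a half turn about z gives the same grasp; the last joint's range is limited). The gripper opens to 85 mm and grips with 20 to 120 N. Pads are 22 mm wide; open, the fingers measure 114 mm over their backs; the gripper's body (76 mm by 85 mm) begins 54 mm behind the grasp point. The pads swing forward as they close: fully open they stand 13 mm farther back than shut.
Start: joints at [1.099, 0.313, 0.046, 1.304, 0, 1.431], TCP at [0.187, 0.544, 0.196] pointing down, gripper open.
Joint ranges: [-2.76, 2.76], [-0.86, 1.69], [-1.03, 1.26], [-2.2, 2.34], [-1.47, 1.5], [-3.14, 3.14]. Speed limits (rad/s): [2.57, 2.57, 3.14, 3.14, 3.14, 3.14].

### API

Orientations are given as a unit quaternion [w, x, y, z].
In Python, from workcell import env gives the robot as it stands. The module is installed in compiled form; this text tells all that it offers.
- The arm moves only by the tool jog_arm, never from a script. Its argument "rows" is a list of rows, each a list of 6 numbers: the shift along the world's x, y, z in units of 40 mm (1.0 is 40 mm), then the turn, a rotation vector about the world's x, y, z in units of 6 degrees (1.0 is 6 degrees). In form: [[x, y, z, wx, wy, wz], ...]. A call has 1 to 12 rows; each row is the pose to reach, as a shift and turn from the pose commanded when the call began; what a row does not reach only later rows make up. A row lasts 1/12 s, in which the tool goes at most 41.7 mm and 7.16 degrees, less where a joint would pass 70% of its speed; a pose out of reach is approached as far as the arm can. A call with a gripper value outside its range is refused whole. "jaw" is the gripper command: -1 is fully open, 1 is shut, values between are in proportion, set as the call begins (left out, the last holds). The fingers move at their own pace and stop on an object; "force" is the grip in N (left out, the last holds). Time passes only in rows, so rows that repeat a pose let the fingers close. It gives the time, the measured TCP pose, the force, the opening and the grip force at its end, in the units of the state.
- env.get_state(): the state, without advancing time (a new reading comes with each control period).
- env.read_camera(name): name is "side" or "top" or "wrist"; returns a dict with "pixels" (420x560x3 uint8, red, green, blue), "mtx" (3x3 intrinsics, pixels), "k1" (the pictures are not rectified: a ray, as slopes to the right and down, at radius r is drawn at 1 + k1 r^2 times it, then the intrinsics apply), "cam_to_world" (4x4, takes a point from camera to world coordinates). Camera axes: x right, y up, looking along -z (the intrinsics and any distortion apply to the point x, -y, -z); pixel columns grow to the right and rows downward; lengths in m; the calibration is good to about 2 mm. A picture is of the moment at which its call begins. There is no depth.
- env.hand_in(): hands the job in; it is judged then, once.
The state is a dict: "clock": time; "joint_pos": joint angles; "qvel": joint speeds; "tau": joint torques, N m; "tcp_pos": TCP position; "orientation": TCP orientation; "wrist_force": force on the tool from outside, world axes, zero at the start; "ft_torque": the same for the moment, N m; "finger_gap": finger opening in m; "grip_force": force on a finger pad.
Only numpy, scipy, OpenCV 4.12 (cv2) and the standard library are available. Lean on these libraries where they do the work, as an engineer would, in place of code of your own. Each camera call takes 0.05 s, during which the arm holds its last target. There are 200 camera calls.

### The job

Gather the parts of one full-size kendama into the kit tray, each in its own place: the large ball on the ring seat, the large crosspiece standing in the wide square pocket, the spike tip standing point up in the narrow square pocket, and the brass insert over the thin post. Keep the parts the same way up as they stand now, and leave the small ball and the small crosspiece, which belong to a miniature, where they are.

Things in the scene. Friction and masses are not known exactly. Their poses are not given: they have to be found in the camera images.
- big_ball_center (a point): Centre of the large purple ball, 60 mm diameter, about 75 g. It rests on the table on a small ground flat (18 mm across), so it does not roll away by itself; its centre is then 28.6 mm above the table. Belongs on the ring seat.
- big_cross: Large maple crosspiece: a spool standing on its wider end, 64 mm tall, about 45 g. Foot 46 mm diameter (lowest 10 mm), waist 28 mm at half height, top end a plain 40 mm diameter cylinder from 48 to 64 mm height (good to grip). Origin: centre of its underside, z up its axis. Belongs in the wide pocket, wider end down.
- spike_tip: Maple spike tip standing point up: 26 mm diameter cylinder, 34 mm tall, then a cone to a point at 61 mm; about 30 g. Origin: centre of its underside, z up its axis. Belongs in the narrow pocket.
- insert: Brass ring insert standing on end: tube of 34 mm outer diameter, 24 mm bore, 28 mm tall, about 100 g. Origin: centre of its underside, z up its axis. Belongs over the post.
- small_ball_center (a point): Centre of the small purple ball (look-alike), 44 mm diameter, resting on a ground flat, centre 20.7 mm above the table. Leave it where it is.
- small_cross: Small maple crosspiece (look-alike): the same spool shape as the large one at 0.7 scale, 45 mm tall, foot 32 mm, top 28 mm diameter. Origin: centre of its underside. Leave it where it is.
- ring_seat: Place for the large ball: plate with a round wooden ring, 52 mm outer and 40 mm inner diameter, 10 mm high, centred on it. Fixed, one of four 92 mm square felt plates, 2 x 2 at 100 mm pitch in any order, in a 212 mm wooden tray with 14 mm rim. Origin: centre of the plate underside, 6 mm above the table; plate top 5 mm above it; z up. The ring's top is 15 mm above the origin; the 60 mm ball sits in it with its centre 37.4 mm above the origin.
- wide_pocket: Place for the large crosspiece: plate with a low square frame, 66 mm inside, 78 mm outside, 10 mm high, centred on it. Fixed, one of four 92 mm square felt plates, 2 x 2 at 100 mm pitch in any order, in a 212 mm wooden tray with 14 mm rim. Origin: centre of the plate underside, 6 mm above the table; plate top 5 mm above it; z up. The part stands on the plate inside the frame.
- narrow_pocket: Place for the spike tip: plate with a low square frame, 46 mm inside, 58 mm outside, 10 mm high, centred on it. Fixed, one of four 92 mm square felt plates, 2 x 2 at 100 mm pitch in any order, in a 212 mm wooden tray with 14 mm rim. Origin: centre of the plate underside, 6 mm above the table; plate top 5 mm above it; z up. The part stands on the plate inside the frame.
- post_plate: Place for the brass insert: plate with one upright wooden post, 8 mm diameter, 20 mm high, at its centre, and no frame. Fixed, one of four 92 mm square felt plates, 2 x 2 at 100 mm pitch in any order, in a 212 mm wooden tray with 14 mm rim. Origin: centre of the plate underside, 6 mm above the table; plate top 5 mm above it; z up. The insert goes over the post and stands on the plate.
Mind the look-alikes: they are no part of the job. What is shaped like the part that bears big_ball_center but pink or red is not meant.

How it is judged:
By the outcome, as a careful person would: the job done as asked, in the order asked, and still so for the second after the job is handed in, with the robot touching nothing.
It also fails if it takes over 96 s, if anything falls off the work surface, if the arm or the gripper's body presses on something with over 40 N, if the wrist force passes 120 N, or if a joint passes its speed limit or range.

## Working session

There is one attempt and no reset: what is moved stays moved. The work goes in short steps, Python scripts to look and compute and a tool call to move; the robot and the scene stay as the last step left them, time stands still between calls to the robot, and variables do not carry over. Pictures are saved under pics/ and viewed, at most 14 in all, crops included, and the job is handed in when it is done.

Besides the shell and the picture viewer there is one more tool, called after "Request:" as name([rows], argument=value, ...), one row to a line, values as JSON. jog_arm: Moves the arm, as the interface text tells. Its arguments: {"type":"object","properties":{"rows":{"type":"array","items":{"type":"array","items":{"type":"number"}}},"jaw":{"type":"number"},"force":{"type":"number"}},"required":["rows"]}

```bash
mkdir -p pics
cat > h.py <<'E'
import numpy as np, cv2, pickle
from workcell import env
def snap(name,tag):
    c=env.read_camera(name); pickle.dump(c,open(f'pics/{tag}.pkl','wb'))
    cv2.imwrite(f'pics/{tag}.png',c['pixels'][:,:,::-1]); return c
def load(tag): return pickle.load(open(f'pics/{tag}.pkl','rb'))
def ray(c,u,v):
    K=np.array(c['mtx']); k=c['k1']
    p=cv2.undistortPoints(np.array([[[u,v]]],float),K,np.array([k,0,0,0,0],float))[0,0]
    T=np.array(c['cam_to_world']); d=T[:3,:3]@np.array([p[0],-p[1],-1]); return T[:3,3],d
def onz(c,u,v,z):
    o,d=ray(c,u,v); return o+d*(z-o[2])/d[2]
def tri(c1,p1,c2,p2):
    o1,d1=ray(c1,*p1); o2,d2=ray(c2,*p2)
    s=np.linalg.lstsq(np.c_[d1,-d2],o2-o1,rcond=None)[0]
    a,b=o1+s[0]*d1,o2+s[1]*d2; return (a+b)/2,np.linalg.norm(a-b)
def proj(c,P):
    T=np.linalg.inv(np.array(c['cam_to_world'])); q=T[:3,:3]@np.array(P)+T[:3,3]
    return cv2.projectPoints(np.array([[q[0],-q[1],-q[2]]]),np.zeros(3),np.zeros(3),np.array(c['mtx']),np.array([c['k1'],0,0,0,0.]))[0].ravel()
E
python3 - <<'E'
from h import *
np.set_printoptions(precision=3,suppress=True)
for n in('top','side','wrist'):
    c=snap(n,n+'0'); print(n,c['mtx'],c['k1'],c['cam_to_world'])
print(env.get_state())
E
```

```text
top [[421.095   0.    278.532]
 [  0.    421.095 212.221]
 [  0.      0.      1.   ]] 0.024467908417967126 [[-0.013  0.996 -0.088  0.52 ]
 [-1.    -0.012  0.02  -0.009]
 [ 0.019  0.088  0.996  1.025]
 [ 0.     0.     0.     1.   ]]
side [[470.653   0.    271.222]
 [  0.    470.653 208.03 ]
 [  0.      0.      1.   ]] -0.004380583056177253 [[-0.787  0.472 -0.397  0.246]
 [-0.616 -0.622  0.483  0.411]
 [-0.019  0.625  0.781  0.722]
 [ 0.     0.     0.     1.   ]]
wrist [[293.499   0.    276.538]
 [  0.    293.499 211.682]
 [  0.      0.      1.   ]] -0.028927987148246296 [[ 0.326 -0.895 -0.306  0.108]
 [ 0.945  0.308  0.107  0.571]
 [-0.002 -0.324  0.946  0.374]
 [ 0.     0.     0.     1.   ]]
{'clock': 0.15, 'joint_pos': array([1.099, 0.314, 0.045, 1.304, 0.   , 1.431]), 'qvel': array([-0.002, -0.004,  0.003, -0.003, -0.001, -0.001]), 'tau': array([  0.001, -48.107,  29.881,   0.014,  -0.   ,   0.   ]), 'tcp_pos': array([0.187, 0.543, 0.196]), 'orientation': array([-0.   ,  0.165,  0.986, -0.001]), 'wrist_force': array([-0.46 , -0.   ,  0.207]), 'ft_torque': array([ 0.004,  0.04 , -0.019]), 'grip_force': 0.0, 'finger_gap': 0.08547246824044832}
```

View pics/top0.png

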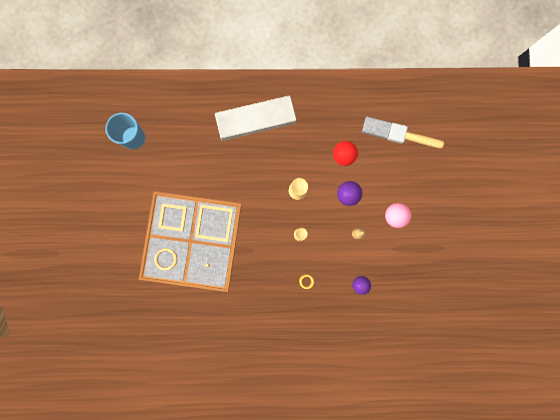

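View pics/side0.png

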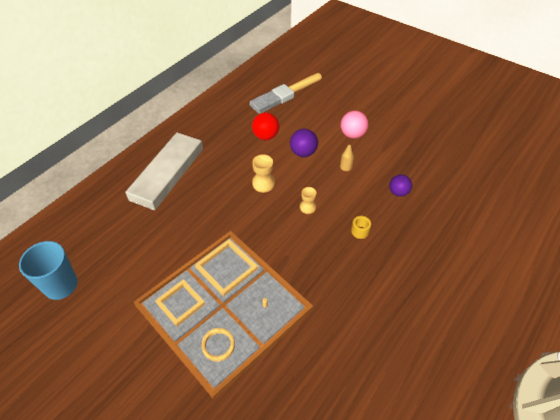

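The top view shows the tray around (190,242): narrow pocket (173,217), wide pocket (215,223), ring (165,260) and post (207,265). The parts are big cross (299,188), big ball (349,193), spike (358,233) and insert (306,282). The look-alikes are small cross (301,234) and small ball (361,285). The side view agrees, with the big cross at (263,172), ball (304,143), spike (347,158) and insert (361,227).

Run:
```python
from h import *
for t in('top0','side0'):
    c=load(t); hsv=cv2.cvtColor(c['pixels'],cv2.COLOR_RGB2HSV)
    for nm,lo,hi in(('purple',(120,80,40),(150,255,255)),('wood',(14,70,150),(35,255,255))):
        m=cv2.inRange(hsv,lo,hi)
        n,l,s,ce=cv2.connectedComponentsWithStats(m)
        for i in range(1,n):
            if s[i,4]>12: print(t,nm,s[i],ce[i].round(1))
a=load('top0')['pixels'][165:300,280:380]; b=load('side0')['pixels'][135:245,240:380]
a=cv2.resize(a,None,fx=4,fy=4,interpolation=2); b=cv2.resize(b,None,fx=2.8,fy=2.8,interpolation=2)
im=np.zeros((540,800,3),np.uint8); im[:540,:400]=a; im[:b.shape[0],400:400+b.shape[1]]=b[:,:400]
cv2.imwrite('pics/crop1.png',im[:,:,::-1])
```

```text
top0 purple [337 181  25  25 471] [349.2 193.2]
top0 purple [353 276  18  19 258] [361.2 284.9]
top0 wood [405 132  39  17 335] [424.3 139.9]
top0 wood [288 178  20  22 333] [297.9 188.5]
top0 wood [140 195 101  97 892] [202.1 250.8]
top0 wood [158 204  29  27 261] [172.4 217. ]
top0 wood [195 205  38  37 349] [213.6 222.7]
top0 wood [142 208  11  53 110] [147.5 234.5]
top0 wood [193 212   4  12  29] [194.4 217.3]
top0 wood [294 228  14  14 148] [300.1 234.1]
top0 wood [352 228  13  11 121] [358.  233.2]
top0 wood [188 230   6  12  24] [190.9 235.7]
top0 wood [150 234  28   6  53] [162.5 236.6]
top0 wood [200 241  11   4  18] [205.7 242.6]
top0 wood [155 248  22  22 171] [165.5 258.6]
top0 wood [299 274  15  16 129] [306.  281.2]
side0 purple [290 129  28  28 598] [303.4 142.5]
side0 purple [390 175  22  21 373] [400.3 185.1]
side0 wood [288  73  34  19 272] [305.4  81.8]
side0 wood [340 144  13  28 256] [346.5 158.9]
side0 wood [252 154  22  39 704] [262.1 173.1]
side0 wood [299 187  18  27 376] [307.7 200.1]
side0 wood [351 215  21  24 376] [360.6 226.7]
side0 wood [ 195  232  118   87 1569] [242.7 269.6]
side0 wood [151 245  62  47 175] [180.4 269. ]
side0 wood [187 268  35  38 128] [203.9 285.7]
side0 wood [155 279  50  47 721] [179.6 302.2]
side0 wood [135 293  69  81 590] [168.3 335.9]
side0 wood [262 298   6  10  50] [264.5 302.2]
side0 wood [222 304  71  78 524] [253.6 343.4]
side0 wood [205 311  11   9  20] [209.4 315.4]
side0 wood [201 328  34  34 479] [217.6 344.4]
side0 wood [521 353  34  29  46] [534.8 364.3]
side0 wood [522 361  38  48 489] [545.7 384.5]
side0 wood [197 372  30  26 188] [209.9 385.4]
side0 wood [515 383   6  37  82] [517.  404.9]
side0 wood [541 406  19  14 196] [551.4 413.9]
```

View pics/crop1.png

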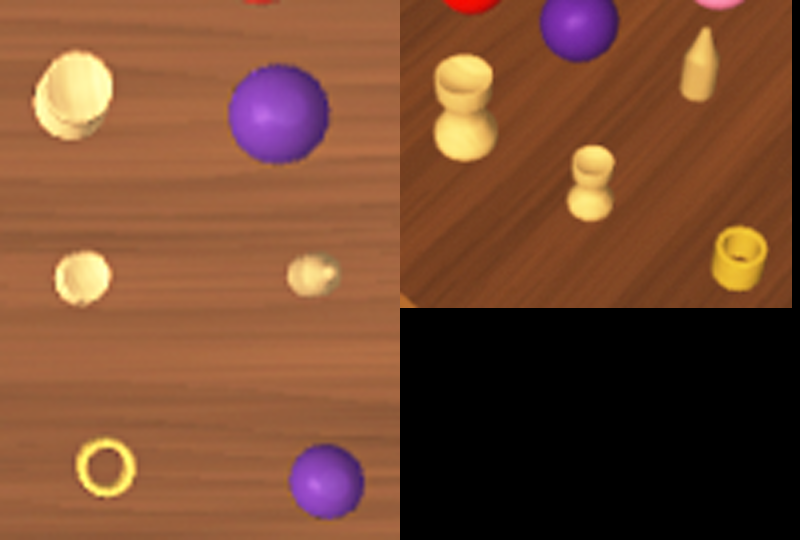

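The crop gives top-face centres. In the top view these are cross (300,186.5), spike point (363.5,233) and insert (306.5,282). In the side view they are (263,160), (349.6,145) and (361.4,222).

Run:
```python
from h import *
t,s=load('top0'),load('side0')
P=dict(cross=((299.8,186.2),(262.7,159.5)),spike=((363.2,233),(349.4,144.8)),insert=((306.2,281.5),(361.2,222)),ball=((349.2,193.2),(303.5,142.7)),
ring=((165.5,259.3),(217.5,344.4)),narrow=((172.5,217),(179.6,302.2)))
for k,(a,b) in P.items():
    p,e=tri(t,a,s,b); print(k,p.round(4),'gap',round(e,4),'r',round(np.hypot(*p[:2]),3))
for k,a,z in(('cross',P['cross'][0],.064),('ins',P['insert'][0],.028),('ball',P['ball'][0],.0286),('ring',P['ring'][0],.018),('narrow',P['narrow'][0],.016),('wide',(214.5,223.5),.016),('post',(207,265),.025),('smallball',(361,285),.02),('smallcross',(300.1,234),.045)): print(k,onz(t,*a,z).round(4))
c=s['pixels'][225:400,130:320]
cv2.imwrite('pics/crop2.png',cv2.resize(np.vstack([np.zeros((0,190,3),np.uint8),c]),None,fx=3.2,fy=3.2,interpolation=2)[:,:,::-1])
# tray corners, top
for a in((155,193),(240,204),(228,291),(140,279)): print(onz(t,*a,.014).round(3))
```

```text
cross [ 0.664  -0.0773  0.0703] gap 0.0007 r 0.668
spike [ 0.556  -0.2213  0.0614] gap 0.002 r 0.598
insert [ 0.4452 -0.091   0.031 ] gap 0.0014 r 0.454
ball [ 0.6518 -0.198   0.0302] gap 0.0006 r 0.681
ring [0.5014 0.2398 0.0189] gap 0.0021 r 0.556
narrow [0.6009 0.2242 0.0181] gap 0.001 r 0.641
cross [ 0.6646 -0.078   0.064 ]
ins [ 0.4444 -0.0916  0.028 ]
ball [ 0.6518 -0.1985  0.0286]
ring [0.5005 0.2393 0.018 ]
narrow [0.6007 0.2243 0.016 ]
wide [0.5839 0.1244 0.016 ]
post [0.4859 0.1407 0.025 ]
smallball [ 0.4338 -0.2218  0.02  ]
smallcross [ 0.5552 -0.0781  0.045 ]
[0.659 0.267 0.014]
[0.63  0.063 0.014]
[0.424 0.093 0.014]
[0.455 0.299 0.014]
```

View pics/crop2.png

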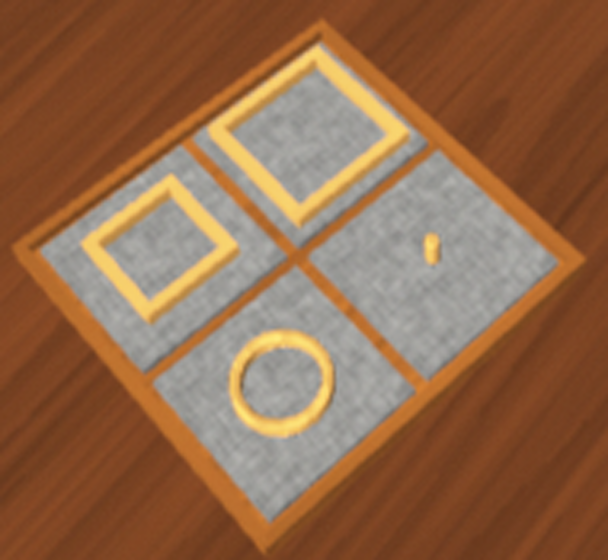

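Triangulated heights check out: ball 30 mm against 28.6, cross top 70 against 64, spike 61, insert 31 against 28. The tray yaw is about -8.4°. I'll set off towards the ball.

Request:
jog_arm([
  [5.8,-9.2,0,0,0,3.2],
  [5.8,-9.2,0,0,0,3.2],
  [5.8,-9.2,0,0,0,3.2],
  [5.8,-9.2,0,0,0,3.2],
  [5.8,-9.2,0,0,0,3.2],
  [5.8,-9.2,0,0,0,3.2],
  [5.8,-9.2,0,0,0,3.2],
  [5.8,-9.2,0,0,0,3.2],
  [5.8,-9.2,0,0,0,3.2],
  [5.8,-9.2,0,0,0,3.2],
  [5.8,-9.2,0,0,0,3.2],
  [5.8,-9.2,0,0,0,3.2],
], jaw=-1, force=40)

```text
clock: 1.15
tcp_pos: [0.4216, 0.1721, 0.1961]
orientation: [0.0, 0.001, 1.0, -0.001]
wrist_force: [0.8, 0.9, -0.2]
finger_gap: 0.0855
grip_force: 0.0
```

```bash
python3 -c "
from h import *
snap('wrist','wr1')"
```

Request:
jog_arm([
  [5.76,-9.25,-1.4,0,0,0],
  [5.76,-9.25,-1.4,0,0,0],
  [5.76,-9.25,-1.4,0,0,0],
  [5.76,-9.25,-1.4,0,0,0],
  [5.76,-9.25,-1.4,0,0,0],
  [5.76,-9.25,-1.4,0,0,0],
  [5.76,-9.25,-1.4,0,0,0],
  [5.76,-9.25,-1.4,0,0,0],
  [5.76,-9.25,-1.4,0,0,0],
  [5.76,-9.25,-1.4,0,0,0],
  [5.76,-9.25,-1.4,0,0,0],
  [5.76,-9.25,-1.4,0,0,0],
])

```text
clock: 2.2
tcp_pos: [0.6512, -0.1975, 0.1377]
orientation: [-0.001, -0.0, 1.0, -0.0]
wrist_force: [-0.5, -0.0, -0.7]
finger_gap: 0.0854
grip_force: 0.0
```

Run:
```python
from h import *
c=snap('wrist','wr2'); cv2.imwrite('pics/wr12.png',np.hstack([cv2.resize(load(t)['pixels'],(400,300)) for t in('wr1','wr2')])[:,:,::-1])
m=cv2.inRange(cv2.cvtColor(c['pixels'],cv2.COLOR_RGB2HSV),(120,80,40),(150,255,255))
n,l,s,ce=cv2.connectedComponentsWithStats(m)
for i in range(1,n):
    if s[i,4]>100: print(s[i],ce[i],onz(c,*(s[i,:2]+s[i,2:4]/2-.5),.0286))
```

```text
[ 245  171   58   58 2647] [273.72534945 199.67132603] [ 0.65256941 -0.20071634  0.0286    ]
```

View pics/wr12.png

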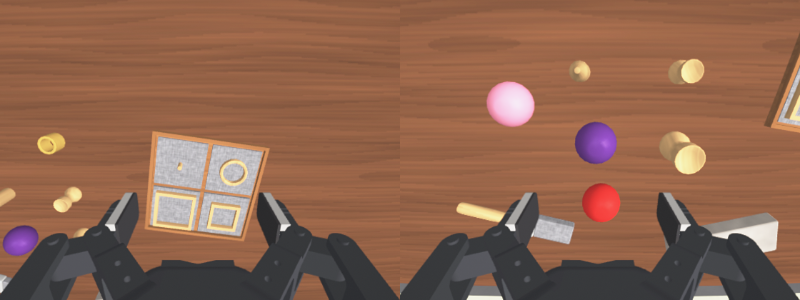

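The wrist view at left shows the whole tray. At right the purple ball (596,143) is ahead of the fingers and matches the estimate within 2 mm. I'll descend and grip.

Request:
jog_arm([
  [0.02,-0.04,-0.8,0,0,0],
  [0.02,-0.04,-1.6,0,0,0],
  [0.02,-0.04,-2.3,0,0,0],
  [0.02,-0.04,-2.8,0,0,0],
  [0.02,-0.04,-3.1,0,0,0],
  [0.02,-0.04,-3.25,0,0,0],
  [0.02,-0.04,-3.25,0,0,0],
])

```text
clock: 2.83
tcp_pos: [0.6498, -0.1942, 0.0096]
orientation: [-0.001, -0.002, 1.0, 0.001]
wrist_force: [0.3, -0.2, 0.0]
finger_gap: 0.0853
grip_force: 0.0
```

Request:
jog_arm([
  [0,0,0,0,0,0],
  [0,0,0,0,0,0],
  [0,0,0,0,0,0],
  [0,0,0,0,0,0],
  [0,0,0,0,0,0],
  [0,0,0,0,0,0],
  [0,0,0,0,0,0],
  [0,0,0,0,0,0],
], jaw=1, force=40)

```text
clock: 3.5
tcp_pos: [0.6601, -0.2006, 0.0231]
orientation: [0.011, -0.001, 1.0, -0.005]
wrist_force: [-0.8, 2.6, 37.5]
finger_gap: 0.0011
grip_force: 18.5
```

Run:
```python
from h import *
a,b,w=snap('side','s3'),snap('top','t3'),snap('wrist','wr3')
im=np.hstack([cv2.resize(a['pixels'],(400,300)),cv2.resize(w['pixels'],(400,300))])
cv2.imwrite('pics/v3.png',im[:,:,::-1])
```

```text
(no output)
```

View pics/v3.png

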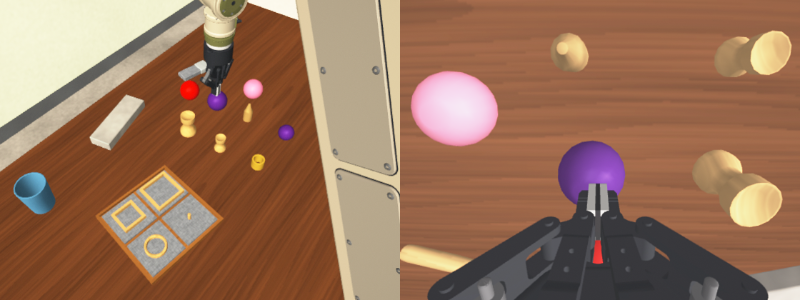

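The fingers have shut beyond the ball: in the wrist view it sits at (591,172) in front of them, towards the robot. I'll measure the ball again and back off.

Run:
```python
from h import *
for t in('s3','t3','wr3'):
    c=load(t); m=cv2.inRange(cv2.cvtColor(c['pixels'],cv2.COLOR_RGB2HSV),(120,80,40),(150,255,255))
    n,l,s,ce=cv2.connectedComponentsWithStats(m)
    for i in range(1,n):
        if s[i,4]>60: print(t,s[i],ce[i].round(1),onz(c,*(s[i,:2]+s[i,2:4]/2-.5),.0286).round(4))
```

```text
s3 [291 128  27  27 528] [303.9 141.6] [ 0.6552 -0.2041  0.0286]
s3 [390 175  22  21 373] [400.3 185.1] [ 0.4328 -0.2161  0.0286]
t3 [340 191  17  13 145] [347.4 197.3] [ 0.6427 -0.1953  0.0286]
wr3 [ 221  197   94   90 5529] [266.1 236.5] [ 0.6551 -0.2054  0.0286]
```

Request:
jog_arm([
  [0,0,0.5,0,0,0],
  [0,0,1.0,0,0,0],
  [0,0,1.8,0,0,0],
  [0,0,2.6,0,0,0],
  [0,0,2.6,0,0,0],
  [0,0,2.6,0,0,0],
])

```text
clock: 4.15
tcp_pos: [0.6528, -0.197, 0.1183]
orientation: [0.003, -0.002, 1.0, -0.001]
wrist_force: [-0.6, -0.0, 0.2]
finger_gap: 0.0003
grip_force: 0.0
```

Request:
jog_arm([
  [0,0,0.4,0,0,0],
  [0,0,0.4,0,0,0],
  [0,0,0.4,0,0,0],
  [0,0,0.4,0,0,0],
  [0,0,0.4,0,0,0],
  [0,0,0.4,0,0,0],
], jaw=-1)

```text
clock: 4.65
tcp_pos: [0.65, -0.1957, 0.129]
orientation: [-0.001, -0.002, 1.0, 0.0]
wrist_force: [-0.1, -0.5, -0.2]
finger_gap: 0.0724
grip_force: 0.0
```

Run:
```python
from h import *
for t,n in(('s4','side'),('t4','top'),('wr4','wrist')):
    c=snap(n,t); m=cv2.inRange(cv2.cvtColor(c['pixels'],cv2.COLOR_RGB2HSV),(120,80,40),(150,255,255))
    n,l,s,ce=cv2.connectedComponentsWithStats(m)
    for i in range(1,n):
        if s[i,4]>60: print(t,s[i],ce[i].round(1),onz(c,*(s[i,:2]+s[i,2:4]/2-.5),.0286).round(4))
print(env.get_state()['tcp_pos'],env.get_state()['orientation'])
```

```text
s4 [290 129  27  27 590] [303.1 142. ] [ 0.6551 -0.2004  0.0286]
s4 [390 175  22  21 373] [400.3 185.1] [ 0.4328 -0.2161  0.0286]
t4 [337 188  25  18 352] [349.2 196. ] [ 0.6439 -0.1978  0.0286]
wr4 [ 243  174   60   59 2791] [272.2 203. ] [ 0.6527 -0.1999  0.0286]
[ 0.65028642 -0.19582384  0.12971015] [-3.97049873e-04 -1.64810830e-03  9.99998535e-01  2.36335251e-04]
```

Run:
```python
from h import *
s,w=load('s3'),load('wr3')
for z in(.0231,.042,.057): print(z,proj(s,(.66,-.2006,z)).round(1),proj(w,(.66,-.2006,z)).round(1))
a=cv2.resize(s['pixels'][85:175,250:350],(400,360),interpolation=2); b=cv2.resize(w['pixels'][180:330,180:380],(400,300),interpolation=2)
im=np.zeros((360,800,3),np.uint8); im[:,:400]=a; im[:300,400:]=b; cv2.imwrite('pics/v4.png',im[:,:,::-1])
```

```text
0.0231 [301.1 142.9] [275.1 244.5]
0.042 [301.4 136.3] [274.7 258.5]
0.057 [301.6 130.9] [274.3 271.7]
```

View pics/v4.png

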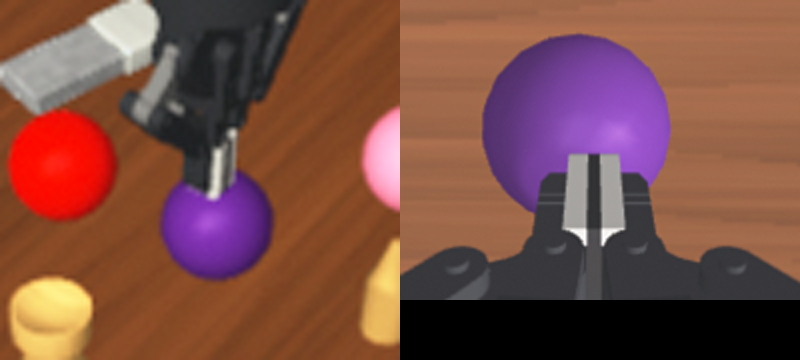

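Run:
```python
from h import *
s,w=load('s3'),load('wr3')
for z in(.0231,.035,.045,.055): print(z,proj(s,(.649,-.2006,z)).round(1),proj(w,(.649,-.2006,z)).round(1))
print(tri(s,(303.5,133.7),w,(277,257.5)))
print(w['cam_to_world'][:3,3], load('wrist0')['cam_to_world'][:3,3])
c=load('s4'); cv2.imwrite('pics/v5.png',cv2.resize(c['pixels'][60:170,240:370],(780,594),interpolation=2)[:,:,::-1])
print(proj(c,(.650,-.1957,.129)))
```

```text
0.0231 [305.3 145. ] [275.1 229.4]
0.035 [305.5 140.9] [274.9 237.1]
0.045 [305.7 137.4] [274.7 244.4]
0.055 [305.9 133.8] [274.4 252.5]
(array([ 0.65357997, -0.19914107,  0.05341762]), np.float64(0.0010224810388857134))
[ 0.57200797 -0.19848587  0.19944664] [0.10782779 0.5705691  0.37383969]
[305.51580916 106.54728236]
```

View pics/v5.png

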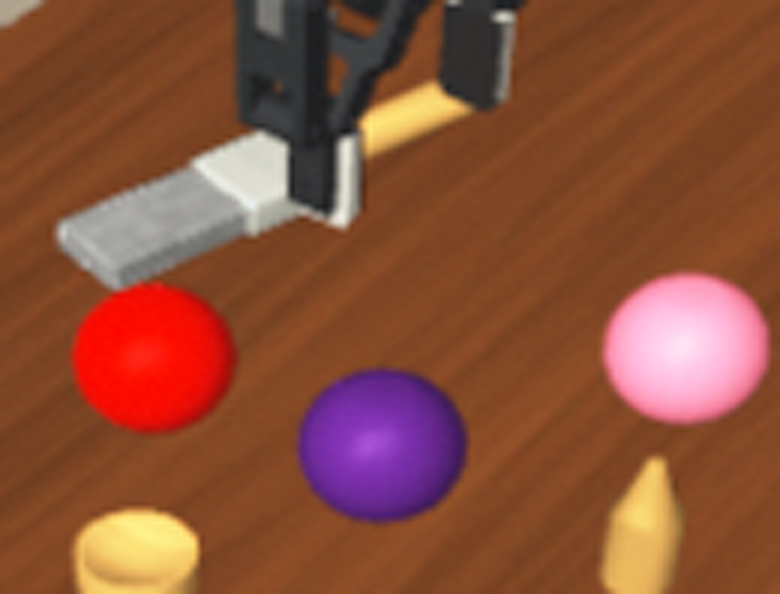

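Request:
jog_arm([
  [0.05,-0.08,-0.8,0,0,0],
  [0.05,-0.08,-1.6,0,0,0],
  [0.05,-0.08,-2.2,0,0,0],
  [0.05,-0.08,-2.7,0,0,0],
  [0.05,-0.08,-3.0,0,0,0],
  [0.05,-0.08,-3.2,0,0,0],
  [0.05,-0.08,-3.35,0,0,0],
  [0.05,-0.08,-3.5,0,0,0],
  [0.05,-0.08,-3.5,0,0,0],
])

```text
clock: 5.55
tcp_pos: [0.6526, -0.1991, -0.0099]
orientation: [0.0, -0.002, 1.0, 0.0]
wrist_force: [0.1, 0.7, -0.2]
finger_gap: 0.0854
grip_force: 0.0
```

Run:
```python
from h import *
s=env.get_state(); print(s['tcp_pos'],s['wrist_force'],s['qvel'])
im=np.hstack([snap('side','s6')['pixels'][85:175,250:350],snap('wrist','w6')['pixels'][180:330:1,150:400][:90]])
w=load('w6')['pixels']
a=cv2.resize(load('s6')['pixels'][85:175,250:350],(400,360),interpolation=2); b=cv2.resize(w,(400,300))
im=np.zeros((360,800,3),np.uint8); im[:,:400]=a; im[:300,400:]=b; cv2.imwrite('pics/v6.png',im[:,:,::-1])
```

```text
[ 0.6526394  -0.19914829 -0.00994162] [ 0.05912117  0.72906416 -0.22763298] [-0.0019255  -0.0135832   0.01240889  0.02103381 -0.00064327  0.00075637]
```

View pics/v6.png

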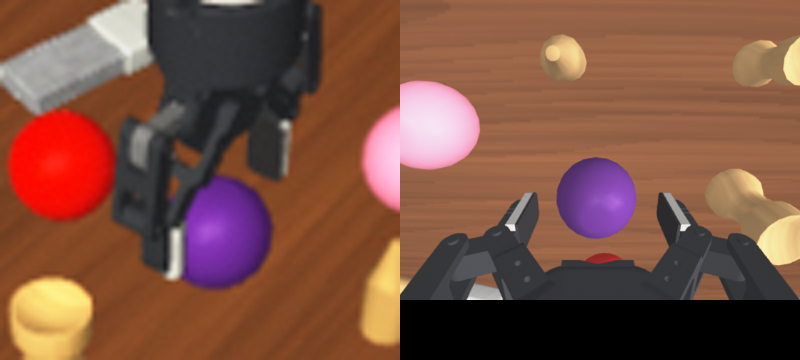

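The wrist reading confirms it: the real fingertips end about 30 mm short of the reported TCP when shut, and about 43 mm when open. The pads now straddle the ball, with no force at TCP z = -0.010. I'll go 12 mm lower and close.

Request:
jog_arm([
  [0,0,-0.15,0,0,0],
  [0,0,-0.3,0,0,0],
  [0,0,-0.3,0,0,0],
])

```text
clock: 5.9
tcp_pos: [0.6519, -0.1988, -0.0227]
orientation: [-0.001, -0.002, 1.0, 0.0]
wrist_force: [0.1, -0.1, 0.2]
finger_gap: 0.0854
grip_force: 0.0
```

Request:
jog_arm([
  [0,0,0,0,0,0],
  [0,0,0,0,0,0],
  [0,0,0,0,0,0],
  [0,0,0,0,0,0],
  [0,0,0,0,0,0],
], jaw=1, force=40)

```text
clock: 6.32
tcp_pos: [0.6531, -0.1993, -0.021]
orientation: [0.001, -0.002, 1.0, -0.0]
wrist_force: [1.1, -0.1, 2.4]
finger_gap: 0.0572
grip_force: 42.9
```

Run:
```python
from h import *
c=load('s6'); o,d=ray(c,293.5,154.5)
for y in(-.152,-.156,-.16): print(o+d*(y-o[1])/d[1])
```

```text
[ 0.64471936 -0.152       0.0360988 ]
[ 0.64755231 -0.156       0.03122607]
[ 0.65038526 -0.16        0.02635335]
```

Request:
jog_arm([
  [0,0,0,0,0,0],
  [0,0,0,0,0,0],
  [0,0,0,0,0,0],
], jaw=-1)

```text
clock: 6.57
tcp_pos: [0.6523, -0.1991, -0.0219]
orientation: [-0.0, -0.002, 1.0, 0.0]
wrist_force: [-0.3, 0.3, -0.4]
finger_gap: 0.0854
grip_force: 0.0
```

Request:
jog_arm([
  [0,0,-0.12,0,0,0],
  [0,0,-0.25,0,0,0],
  [0,0,-0.25,0,0,0],
])

```text
clock: 6.82
tcp_pos: [0.6514, -0.1987, -0.0334]
orientation: [-0.001, -0.002, 1.0, 0.001]
wrist_force: [0.0, 0.1, -0.1]
finger_gap: 0.0852
grip_force: 0.0
```

Request:
jog_arm([
  [0,0,0,0,0,0],
  [0,0,0,0,0,0],
  [0,0,0,0,0,0],
  [0,0,0,0,0,0],
  [0,0,0,0,0,0],
], jaw=1, force=40)

```text
clock: 7.23
tcp_pos: [0.6529, -0.1993, -0.0313]
orientation: [0.0, -0.002, 1.0, -0.0]
wrist_force: [-0.5, 0.3, 1.9]
finger_gap: 0.0576
grip_force: 42.8
```

Request:
jog_arm([
  [0,0,0.5,0,0,0],
  [0,0,1.2,0,0,0],
  [0,0,2.0,0,0,0],
  [0,0,2.8,0,0,0],
  [0,0,3.6,0,0,0],
  [0,0,3.75,0,0,0],
  [0,0,3.75,0,0,0],
])

```text
clock: 7.82
tcp_pos: [0.6546, -0.2, 0.122]
orientation: [0.003, -0.002, 1.0, -0.001]
wrist_force: [0.1, -0.4, -1.8]
finger_gap: 0.0577
grip_force: 43.0
```

Run:
```python
from h import *
c=load('wr1')
for k,u,v,z in(('ring',325.5,240.8,.021),('narrow',311.5,305,.021),('wide',243.6,293.3,.021),('post',252,232,.031)): print(k,onz(c,u,v,z))
hsv=cv2.cvtColor(c['pixels'],cv2.COLOR_RGB2HSV); m=cv2.inRange(hsv,(18,70,150),(35,255,255))
n,l,s,ce=cv2.connectedComponentsWithStats(m)
for i in range(1,n):
    if s[i,4]>12 and s[i,0]>180: print(s[i],ce[i].round(1),onz(c,*(s[i,:2]+s[i,2:4]/2-.5),.018))
```

```text
ring [0.49977132 0.23619977 0.021     ]
narrow [0.6006699  0.22151027 0.021     ]
wide [0.58078036 0.12490338 0.021     ]
post [0.48275498 0.14055581 0.031     ]
[308 225  38  35 385] [326.5 241.5] [0.50290439 0.23816784 0.018     ]
[249 229   6   9  32] [251.8 234. ] [0.48967943 0.13864688 0.018     ]
[214 269  61  54 792] [241.9 294.8] [0.58653659 0.12492159 0.018     ]
[290 286  47  39 538] [312.3 304.6] [0.60291326 0.22409861 0.018     ]
```

Request:
jog_arm([
  [-3.84,10.96,0,0,0,0],
  [-3.84,10.96,0,0,0,0],
  [-3.84,10.96,0,0,0,0],
  [-3.84,10.96,0,0,0,0],
  [-3.84,10.96,0,0,0,0],
  [-3.84,10.96,0,0,0,0],
  [-3.84,10.96,0,0,0,0],
  [-3.84,10.96,0,0,0,0],
  [-3.84,10.96,0,0,0,0],
  [-3.84,10.96,0,0,0,0],
  [-3.84,10.96,0,0,0,0],
  [-3.84,10.96,0,0,0,0],
])

```text
clock: 8.82
tcp_pos: [0.4947, 0.2441, 0.1163]
orientation: [-0.002, -0.005, 1.0, 0.001]
wrist_force: [-0.1, -0.3, -0.5]
finger_gap: 0.0572
grip_force: 43.1
```

Request:
jog_arm([
  [0,0,0,0,0,0],
  [0,0,0,0,0,0],
])

```text
clock: 8.98
tcp_pos: [0.4979, 0.2391, 0.1168]
orientation: [-0.001, -0.002, 1.0, -0.001]
wrist_force: [0.2, -0.2, -1.1]
finger_gap: 0.0577
grip_force: 43.1
```

Run:
```python
from h import *
np.set_printoptions(precision=4,suppress=True)
s=env.get_state(); print(s['tcp_pos'],s['qvel'])
w,t,sd=snap('wrist','w7'),snap('top','t7'),snap('side','s7')
for nm,c in(('w',w),('t',t),('s',sd)):
    m=cv2.inRange(cv2.cvtColor(c['pixels'],cv2.COLOR_RGB2HSV),(120,80,40),(150,255,255))
    n,l,st,ce=cv2.connectedComponentsWithStats(m)
    for i in range(1,n):
        if st[i,4]>60: print(nm,st[i],onz(c,*(st[i,:2]+st[i,2:4]/2-.5),s['tcp_pos'][2]+.06))
b=cv2.resize(w['pixels'],(400,300)); a=cv2.resize(sd['pixels'],(400,300))
cv2.imwrite('pics/v7.png',np.hstack([a,b])[:,:,::-1])
```

```text
[0.4979 0.2391 0.1168] [-0.0407 -0.0017  0.0097  0.0033 -0.0002  0.0005]
w [  213   238   129   132 13277] [0.5011 0.2393 0.1768]
t [142 248  18   9  81] [0.5185 0.2299 0.1768]
t [353 276  18  19 258] [ 0.4473 -0.1896  0.1768]
s [390 175  22  21 373] [ 0.3929 -0.0821  0.1768]
s [ 194  274   35   45 1072] [0.4952 0.2353 0.1768]
```

View pics/v7.png

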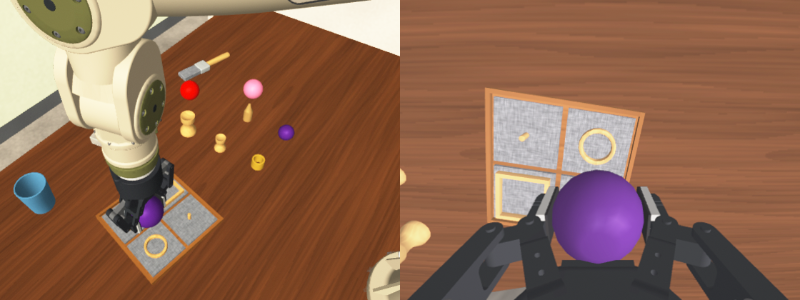

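The ball is held between the pads, and the ring seat shows clearly at (598,147) in the wrist view. I'll measure the places from here.

Run:
```python
from h import *
c=load('w7'); hsv=cv2.cvtColor(c['pixels'],cv2.COLOR_RGB2HSV); m=cv2.inRange(hsv,(18,60,150),(35,255,255))
n,l,s,ce=cv2.connectedComponentsWithStats(m)
for i in range(1,n):
    if s[i,4]>30 and s[i,0]>100:
        q=s[i,:2]+s[i,2:4]/2-.5; print(s[i],[onz(c,*q,z)[:2].round(4) for z in(.018,.021)])
        if 45<s[i,2]<65 and s[i,4]>500:
            e=cv2.fitEllipse(cv2.findContours((l==i).astype(np.uint8),0,1)[0][0]); print('ring',e,onz(c,*e[0],.0185)); print('tri z', tri(c,e[0],load('side0'),(217.5,344.4)))
```

```text
[251 181  51  50 806] [array([0.5023, 0.2383]), array([0.5013, 0.2383])]
ring ((276.05950927734375, 205.21536254882812), (48.93561553955078, 50.76682662963867), 71.96556091308594) [0.50184176 0.23834586 0.0185    ]
tri z (array([0.50462232, 0.23841542, 0.01111417]), np.float64(0.000866788954817887))
[166 187  15  11  89] [array([0.4889, 0.1373]), array([0.4881, 0.1384])]
[ 133  242   77   68 1118] [array([0.5825, 0.1247]), array([0.5807, 0.126 ])]
```

Request:
jog_arm([
  [0.08,-0.02,-0.7,0,0,0],
  [0.08,-0.02,-1.4,0,0,0],
  [0.08,-0.02,-2.0,0,0,0],
  [0.08,-0.02,-2.5,0,0,0],
  [0.08,-0.02,-2.9,0,0,0],
  [0.08,-0.02,-3.1,0,0,0],
  [0.08,-0.02,-3.2,0,0,0],
  [0.08,-0.02,-3.2,0,0,0],
])

```text
clock: 9.8
tcp_pos: [0.5022, 0.2374, -0.0102]
orientation: [-0.001, -0.001, 1.0, -0.0]
wrist_force: [1.1, -0.4, -0.2]
finger_gap: 0.0578
grip_force: 43.1
```

Request:
jog_arm([
  [0,0,-0.05,0,0,0],
  [0,0,-0.1,0,0,0],
  [0,0,-0.1,0,0,0],
])

```text
clock: 10.05
tcp_pos: [0.5028, 0.2386, -0.013]
orientation: [0.001, -0.002, 1.0, 0.0]
wrist_force: [0.3, 0.1, 0.3]
finger_gap: 0.0576
grip_force: 43.1
```

Request:
jog_arm([
  [-0.02,0,-0.05,0,0,0],
  [-0.02,0,-0.1,0,0,0],
  [-0.02,0,-0.1,0,0,0],
])

```text
clock: 10.3
tcp_pos: [0.5016, 0.2386, -0.0172]
orientation: [0.0, -0.002, 1.0, 0.0]
wrist_force: [-0.7, 0.1, 3.7]
finger_gap: 0.0576
grip_force: 43.3
```

Request:
jog_arm([
  [0,0,0,0,0,0],
  [0,0,0,0,0,0],
  [0,0,0,0,0,0],
  [0,0,0,0,0,0],
], jaw=-1)

```text
clock: 10.63
tcp_pos: [0.5012, 0.2385, -0.0178]
orientation: [-0.0, -0.002, 1.0, 0.0]
wrist_force: [0.3, -0.1, -0.6]
finger_gap: 0.0854
grip_force: 0.0
```

Request:
jog_arm([
  [0,0,0.3,0,0,0],
  [0,0,0.8,0,0,0],
  [0,0,1.6,0,0,0],
  [0,0,2.4,0,0,0],
  [0,0,3.2,0,0,0],
  [0,0,3.4,0,0,0],
  [0,0,3.4,0,0,0],
])

```text
clock: 11.22
tcp_pos: [0.5037, 0.2392, 0.1216]
orientation: [0.003, -0.002, 1.0, 0.001]
wrist_force: [0.4, 0.0, -0.3]
finger_gap: 0.0854
grip_force: 0.0
```

Run:
```python
from h import *
np.set_printoptions(precision=4,suppress=True)
print(env.get_state()['tcp_pos'])
for nm in('side','wrist','top'):
    c=snap(nm,nm+'8'); m=cv2.inRange(cv2.cvtColor(c['pixels'],cv2.COLOR_RGB2HSV),(120,80,40),(150,255,255))
    n,l,st,ce=cv2.connectedComponentsWithStats(m)
    for i in range(1,n):
        if st[i,4]>60: print(nm,st[i],onz(c,*(st[i,:2]+st[i,2:4]/2-.5),.0434))
```

```text
[0.5037 0.2392 0.1216]
side [390 175  22  21 373] [ 0.4288 -0.2027  0.0434]
side [ 197  318   39   39 1192] [0.503  0.239  0.0434]
wrist [ 244  176   65   65 3290] [0.5022 0.2382 0.0434]
top [152 247  23   9 136] [0.5201 0.239  0.0434]
top [353 276  18  19 258] [ 0.4358 -0.218   0.0434]
```

The ball is seated at (0.502, 0.2385). Next is the large crosspiece.

Request:
jog_arm([
  [4.05,-7.9,0,0,0,0],
  [4.05,-7.9,0,0,0,0],
  [4.05,-7.9,0,0,0,0],
  [4.05,-7.9,0,0,0,0],
  [4.05,-7.9,0,0,0,0],
  [4.05,-7.9,0,0,0,0],
  [4.05,-7.9,0,0,0,0],
  [4.05,-7.9,0,0,0,0],
  [4.05,-7.9,0,0,0,0],
  [4.05,-7.9,0,0,0,0],
  [4.05,-7.9,0,0,0,0],
  [4.05,-7.9,0,0,0,0],
])

```text
clock: 12.37
tcp_pos: [0.6618, -0.0768, 0.1162]
orientation: [-0.002, -0.002, 1.0, 0.001]
wrist_force: [0.7, -0.3, -0.6]
finger_gap: 0.0853
grip_force: 0.0
```

Run:
```python
from h import *
print(env.get_state()['tcp_pos'])
c=snap('wrist','w9'); m=cv2.inRange(cv2.cvtColor(c['pixels'],cv2.COLOR_RGB2HSV),(12,60,100),(35,190,255))
n,l,s,ce=cv2.connectedComponentsWithStats(m)
for i in range(1,n):
    if s[i,4]>200: print(s[i],ce[i].round(1),onz(c,*ce[i],.05).round(4))
print(proj(c,(.6645,-.0778,.064)),proj(c,(.6645,-.0778,0)))
cv2.imwrite('pics/v9.png',cv2.resize(c['pixels'],(800,600))[150:550,150:700][:,:,::-1])
```

```text
[ 0.66178267 -0.07680192  0.11617378]
[ 412    0  148  197 8339] [482.7 114.3] [0.5781 0.089  0.05  ]
[ 252   64   38   43 1262] [270.4  85.1] [ 0.5582 -0.0819  0.05  ]
[  79   69   59   35 1505] [109.6  86.4] [ 0.5587 -0.2072  0.05  ]
[546 134  14  35 253] [554.9 155.3] [0.6101 0.1598 0.05  ]
[ 251  178   49   67 2576] [275.6 210.9] [ 0.6606 -0.0776  0.05  ]
[  0 289  46  30 878] [ 21.6 303.9] [ 0.7608 -0.3349  0.05  ]
[275.37592274 220.53642931] [275.52607425 199.15860835]
```

View pics/v9.png

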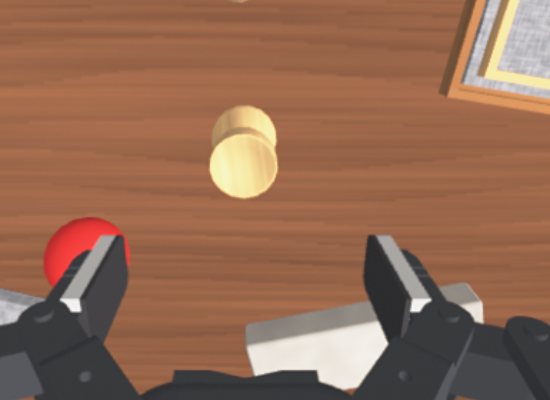

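The top of the crosspiece is centred at (243,165) in the crop, i.e. (275,220.5) in the full picture, exactly where predicted.

Request:
jog_arm([
  [0.03,-0.02,-0.8,0,0,0],
  [0.03,-0.02,-1.5,0,0,0],
  [0.03,-0.02,-2.1,0,0,0],
  [0.03,-0.02,-2.4,0,0,0],
  [0.03,-0.02,-2.6,0,0,0],
  [0.03,-0.02,-2.6,0,0,0],
])

```text
clock: 12.92
tcp_pos: [0.6631, -0.077, 0.0128]
orientation: [-0.001, -0.002, 1.0, 0.0]
wrist_force: [-1.1, 0.8, -0.5]
finger_gap: 0.0854
grip_force: 0.0
```

Request:
jog_arm([
  [0,0,0,0,0,0],
  [0,0,0,0,0,0],
  [0,0,0,0,0,0],
  [0,0,0,0,0,0],
  [0,0,0,0,0,0],
  [0,0,0,0,0,0],
  [0,0,0,0,0,0],
], jaw=1, force=40)

```text
clock: 13.5
tcp_pos: [0.6658, -0.0786, 0.0162]
orientation: [0.002, -0.002, 1.0, -0.0]
wrist_force: [-0.7, 1.0, 6.2]
finger_gap: 0.0384
grip_force: 40.0
```

Request:
jog_arm([
  [0,0,0.4,0,0,0],
  [0,0,1.0,0,0,0],
  [0,0,1.8,0,0,0],
  [0,0,2.2,0,0,0],
  [-1.98,5.08,2.2,0,0,0],
  [-1.98,5.08,2.2,0,0,0],
  [-1.98,5.08,2.2,0,0,0],
  [-1.98,5.08,2.2,0,0,0],
  [-1.98,5.08,2.2,0,0,0],
  [-1.98,5.08,2.2,0,0,0],
  [-1.98,5.08,2.2,0,0,0],
  [-1.98,5.08,2.2,0,0,0],
])

```text
clock: 14.5
tcp_pos: [0.5855, 0.1253, 0.1027]
orientation: [0.0, -0.002, 1.0, -0.0]
wrist_force: [0.3, -0.4, -0.5]
finger_gap: 0.038
grip_force: 40.5
```

Run:
```python
from h import *
s=env.get_state();print(s['tcp_pos'],s['finger_gap'])
c=snap('wrist','w10'); hsv=cv2.cvtColor(c['pixels'],cv2.COLOR_RGB2HSV); m=cv2.inRange(hsv,(18,60,150),(35,255,255))
n,l,st,ce=cv2.connectedComponentsWithStats(m)
for i in range(1,n):
    if st[i,4]>60: print(st[i],onz(c,*(st[i,:2]+st[i,2:4]/2-.5),.021)[:2].round(4))
```

```text
[0.58547489 0.12528917 0.10271408] 0.03804832849342032
[   0   15   44   48 1561] [ 0.445  -0.0801]
[291  88   9   9  66] [0.4863 0.1398]
[ 53 157  28  27 547] [ 0.5518 -0.0656]
[ 230  159   95  157 5606] [0.6166 0.1257]
[ 14 166  39  31 747] [ 0.562  -0.0999]
[ 343  189   75   65 1256] [0.5996 0.2235]
```

The measured frames agree with the lattice: narrow (0.600, 0.2235), post (0.486, 0.140). I'll lower the crosspiece.

Request:
jog_arm([
  [0,0,-0.6,0,0,0],
  [0,0,-1.1,0,0,0],
  [0,0,-1.5,0,0,0],
  [0,0,-1.7,0,0,0],
  [0,0,-1.8,0,0,0],
  [0,0,-1.8,0,0,0],
  [0,0,-1.8,0,0,0],
])

```text
clock: 15.13
tcp_pos: [0.5862, 0.1242, 0.0309]
orientation: [0.0, -0.001, 1.0, 0.0]
wrist_force: [0.2, 0.3, 0.5]
finger_gap: 0.0384
grip_force: 40.5
```

Request:
jog_arm([
  [0,0,-0.05,0,0,0],
  [0,0,-0.1,0,0,0],
  [0,0,-0.1,0,0,0],
])

```text
clock: 15.38
tcp_pos: [0.5864, 0.1249, 0.0273]
orientation: [0.001, -0.002, 1.0, 0.0]
wrist_force: [0.8, -0.1, 0.9]
finger_gap: 0.0386
grip_force: 40.6
```

Request:
jog_arm([
  [0,0,-0.04,0,0,0],
  [0,0,-0.06,0,0,0],
  [0,0,-0.06,0,0,0],
])

```text
clock: 15.63
tcp_pos: [0.587, 0.1251, 0.0271]
orientation: [0.002, -0.002, 1.0, -0.0]
wrist_force: [-3.3, -0.8, 14.8]
finger_gap: 0.038
grip_force: 41.7
```

Request:
jog_arm([
  [0,0,0.05,0,0,0],
  [0,0,0.05,0,0,0],
  [0,0,0.05,0,0,0],
  [0,0,0.05,0,0,0],
], jaw=-1)

```text
clock: 15.97
tcp_pos: [0.585, 0.1249, 0.0256]
orientation: [-0.0, -0.002, 1.0, 0.0]
wrist_force: [1.0, -0.3, -0.5]
finger_gap: 0.0833
grip_force: 0.0
```

Request:
jog_arm([
  [0,0,0.4,0,0,0],
  [0,0,1.2,0,0,0],
  [0,0,2.3,0,0,0],
  [-0.76,-8.65,2.3,0,0,0],
  [-0.76,-8.65,2.3,0,0,0],
  [-0.76,-8.65,2.3,0,0,0],
  [-0.76,-8.65,2.3,0,0,0],
  [-0.76,-8.65,2.3,0,0,0],
  [-0.76,-8.65,2.3,0,0,0],
  [-0.76,-8.65,2.3,0,0,0],
  [-0.76,-8.65,2.3,0,0,0],
  [-0.76,-8.65,2.3,0,0,0],
])

```text
clock: 16.97
tcp_pos: [0.5543, -0.2266, 0.1174]
orientation: [-0.0, 0.001, 1.0, -0.001]
wrist_force: [0.5, 0.3, 0.2]
finger_gap: 0.0855
grip_force: 0.0
```

Request:
jog_arm([
  [-0.02,0,0,0,0,0],
  [-0.02,0,0,0,0,0],
])

```text
clock: 17.13
tcp_pos: [0.5535, -0.2215, 0.1172]
orientation: [-0.001, -0.001, 1.0, 0.001]
wrist_force: [0.2, 0.3, -0.6]
finger_gap: 0.0857
grip_force: 0.0
```

Run:
```python
from h import *
print(env.get_state()['tcp_pos'])
c=snap('wrist','w11'); snap('side','s11');snap('top','t11')
m=cv2.inRange(cv2.cvtColor(c['pixels'],cv2.COLOR_RGB2HSV),(12,60,100),(35,190,255))
n,l,s,ce=cv2.connectedComponentsWithStats(m)
for i in range(1,n):
    if s[i,4]>200: print(s[i],ce[i].round(1),onz(c,*ce[i],.03).round(4))
print(proj(c,(.556,-.2213,.0614)),proj(c,(.556,-.2213,0)))
a=cv2.resize(c['pixels'][130:290,170:370],(400,320),interpolation=2); b=cv2.resize(load('side0')['pixels']*0+load('s11')['pixels'],(400,300))
im=np.zeros((320,800,3),np.uint8); im[:,:400]=a; im[:300,400:]=b; cv2.imwrite('pics/v11.png',im[:,:,::-1])
```

```text
[ 0.55348065 -0.22153318  0.11723285]
[ 395   60   54   45 1682] [421.9  82.7] [ 0.4456 -0.0993  0.03  ]
[ 521  179   39   95 1465] [543.8 236.2] [0.5865 0.049  0.03  ]
[ 394  185   52   44 1487] [419.3 205.9] [ 0.5545 -0.0849  0.03  ]
[264 188  28  37 820] [277.2 205.4] [ 0.5541 -0.2209  0.03  ]
[276.89745221 218.63782952] [276.76269299 198.38912   ]
```

View pics/v11.png

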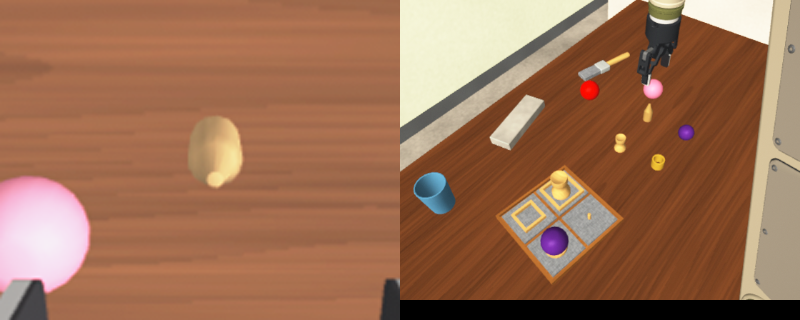

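Ball and crosspiece stand properly in the tray. The spike's point is at (277,220) in the full picture, as predicted. I'll grasp it high on the cylinder so the tips clear the pocket frame.

Request:
jog_arm([
  [0.04,0,-0.8,0,0,0],
  [0.04,0,-1.6,0,0,0],
  [0.04,0,-2.3,0,0,0],
  [0.04,0,-2.8,0,0,0],
  [0.04,0,-3.15,0,0,0],
  [0.04,0,-3.35,0,0,0],
  [0.04,0,-3.35,0,0,0],
])

```text
clock: 17.87
tcp_pos: [0.5546, -0.2188, -0.0179]
orientation: [-0.002, -0.003, 1.0, 0.001]
wrist_force: [-0.1, -0.1, 0.2]
finger_gap: 0.0855
grip_force: 0.0
```

Request:
jog_arm([
  [0,0,0,0,0,0],
  [0,0,0,0,0,0],
  [0,0,0,0,0,0],
  [0,0,0,0,0,0],
  [0,0,0,0,0,0],
  [0,0,0,0,0,0],
  [0,0,0,0,0,0],
  [0,0,0,0,0,0],
], jaw=1, force=40)

```text
clock: 18.53
tcp_pos: [0.5564, -0.2215, -0.015]
orientation: [0.001, -0.002, 1.0, -0.0]
wrist_force: [-1.2, 1.3, 6.4]
finger_gap: 0.0243
grip_force: 39.4
```

Request:
jog_arm([
  [0,0,0.4,0,0,0],
  [0,0,1.1,0,0,0],
  [0,0,2.0,0,0,0],
  [0,0,2.9,0,0,0],
  [0.55,5.5,3.0,0,0,0],
  [0.55,5.5,3.0,0,0,0],
  [0.55,5.5,3.0,0,0,0],
  [0.55,5.5,3.0,0,0,0],
  [0.55,5.5,3.0,0,0,0],
  [0.55,5.5,3.0,0,0,0],
  [0.55,5.5,3.0,0,0,0],
  [0.55,5.5,3.0,0,0,0],
])

```text
clock: 19.53
tcp_pos: [0.5776, -0.0006, 0.1038]
orientation: [-0.0, -0.003, 1.0, -0.0]
wrist_force: [-0.8, -0.2, 0.2]
finger_gap: 0.0243
grip_force: 39.5
```

Request:
jog_arm([
  [0.54,5.63,0,0,0,0],
  [0.54,5.63,0,0,0,0],
  [0.54,5.63,0,0,0,0],
  [0.54,5.63,0,0,0,0],
  [0.54,5.63,0,0,0,0],
  [0.54,5.63,0,0,0,0],
  [0.54,5.63,0,0,0,0],
  [0.54,5.63,0,0,0,0],
  [0.54,5.63,0,0,0,0],
])

```text
clock: 20.28
tcp_pos: [0.5996, 0.222, 0.1035]
orientation: [-0.0, -0.001, 1.0, -0.0]
wrist_force: [-0.6, 0.4, -1.1]
finger_gap: 0.0241
grip_force: 39.6
```

Request:
jog_arm([
  [0,0.01,-0.7,0,0,0],
  [0,0.01,-1.4,0,0,0],
  [0,0.01,-2.0,0,0,0],
  [0,0.01,-2.3,0,0,0],
  [0,0.01,-2.5,0,0,0],
  [0,0.01,-2.58,0,0,0],
  [0,0.01,-2.58,0,0,0],
])

```text
clock: 20.87
tcp_pos: [0.5994, 0.223, 0.0005]
orientation: [-0.0, -0.001, 1.0, -0.0]
wrist_force: [0.4, -0.0, -0.0]
finger_gap: 0.0241
grip_force: 39.5
```

Request:
jog_arm([
  [0,0,-0.04,0,0,0],
  [0,0,-0.08,0,0,0],
  [0,0,-0.08,0,0,0],
])

```text
clock: 21.12
tcp_pos: [0.6, 0.2245, -0.0016]
orientation: [0.001, -0.002, 1.0, 0.0]
wrist_force: [-0.6, 0.9, -0.7]
finger_gap: 0.0245
grip_force: 39.5
```

Request:
jog_arm([
  [0,0,-0.04,0,0,0],
  [0,0,-0.07,0,0,0],
  [0,0,-0.07,0,0,0],
])

```text
clock: 21.37
tcp_pos: [0.6, 0.2247, -0.0039]
orientation: [0.001, -0.002, 1.0, 0.0]
wrist_force: [-1.3, 0.3, 5.3]
finger_gap: 0.0244
grip_force: 40.1
```

Request:
jog_arm([
  [0,0,0,0,0,0],
  [0,0,0,0,0,0],
  [0,0,0,0,0,0],
  [0,0,0,0,0,0],
], jaw=-0.12)

```text
clock: 21.7
tcp_pos: [0.5992, 0.2245, -0.0055]
orientation: [-0.0, -0.002, 1.0, 0.0]
wrist_force: [0.6, 0.2, -0.1]
finger_gap: 0.0477
grip_force: 0.0
```

Request:
jog_arm([
  [0,0,0.4,0,0,0],
  [0,0,1.2,0,0,0],
  [0,0,2.1,0,0,0],
  [0,0,3.0,0,0,0],
  [-1.9,-3.95,3.0,0,0,0],
  [-1.9,-3.95,3.0,0,0,0],
  [-1.9,-3.95,3.0,0,0,0],
  [-1.9,-3.95,3.0,0,0,0],
  [-1.9,-3.95,3.0,0,0,0],
  [-1.9,-3.95,3.0,0,0,0],
  [-1.9,-3.95,3.0,0,0,0],
])

```text
clock: 22.62
tcp_pos: [0.5237, 0.0662, 0.115]
orientation: [0.0, -0.001, 1.0, 0.0]
wrist_force: [0.2, 1.1, -1.1]
finger_gap: 0.0476
grip_force: 0.0
```

Request:
jog_arm([
  [-1.98,-3.95,0,0,0,0],
  [-1.98,-3.95,0,0,0,0],
  [-1.98,-3.95,0,0,0,0],
  [-1.98,-3.95,0,0,0,0],
  [-1.98,-3.95,0,0,0,0],
  [-1.98,-3.95,0,0,0,0],
  [-1.98,-3.95,0,0,0,0],
  [-1.98,-3.95,0,0,0,0],
], jaw=-1)

```text
clock: 23.28
tcp_pos: [0.4453, -0.0904, 0.1148]
orientation: [0.0, -0.003, 1.0, 0.0]
wrist_force: [-0.2, -1.0, -1.0]
finger_gap: 0.0851
grip_force: 0.0
```

Run:
```python
from h import *
print(env.get_state()['tcp_pos'])
c=snap('wrist','w12'); sd=snap('side','s12')
m=cv2.inRange(cv2.cvtColor(c['pixels'],cv2.COLOR_RGB2HSV),(18,120,60),(35,255,255))
n,l,s,ce=cv2.connectedComponentsWithStats(m)
for i in range(1,n):
    if s[i,4]>150: print(s[i],ce[i].round(1),onz(c,*(s[i,:2]+s[i,2:4]/2-.5),.014).round(4))
print(proj(c,(.4448,-.0913,.028)),proj(c,(.4448,-.0913,0)))
a=cv2.resize(sd['pixels'],(400,300)); b=cv2.resize(c['pixels'],(400,300))
cv2.imwrite('pics/v12.png',np.hstack([a,b])[:,:,::-1])
```

```text
[ 0.44528658 -0.09044781  0.11476064]
[256 181  35  40 845] [273.1 201.3] [ 0.4454 -0.094   0.014 ]
[275.73888473 204.18551968] [275.79872784 196.06350334]
```

View pics/v12.png

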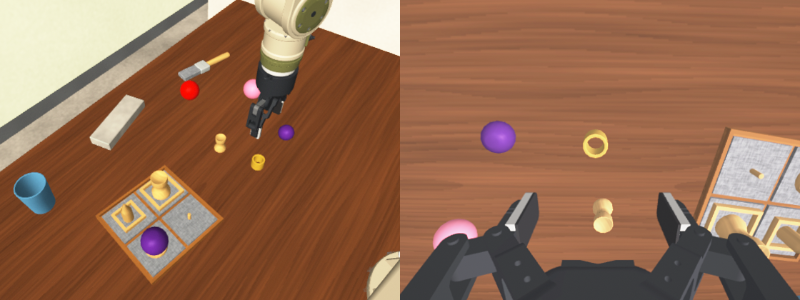

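Ball, crosspiece and spike all stand in place. The insert is at (596,144) in the wrist view, about (0.445, -0.092).

Request:
jog_arm([
  [0,-0.05,-0.8,0,0,0],
  [0,-0.05,-1.6,0,0,0],
  [0,-0.05,-2.3,0,0,0],
  [0,-0.05,-2.9,0,0,0],
  [0,-0.05,-3.3,0,0,0],
  [0,-0.05,-3.48,0,0,0],
  [0,-0.05,-3.48,0,0,0],
])

```text
clock: 23.97
tcp_pos: [0.4431, -0.092, -0.026]
orientation: [-0.002, -0.003, 1.0, 0.001]
wrist_force: [0.0, -0.7, 0.6]
finger_gap: 0.0851
grip_force: 0.0
```

Request:
jog_arm([
  [0,0,0,0,0,0],
  [0,0,0,0,0,0],
  [0,0,0,0,0,0],
  [0,0,0,0,0,0],
  [0,0,0,0,0,0],
  [0,0,0,0,0,0],
  [0,0,0,0,0,0],
  [0,0,0,0,0,0],
], jaw=1, force=40)

```text
clock: 24.63
tcp_pos: [0.4451, -0.0938, -0.0233]
orientation: [0.001, -0.002, 1.0, -0.0]
wrist_force: [-0.4, 1.5, 5.7]
finger_gap: 0.0319
grip_force: 39.7
```

Request:
jog_arm([
  [0,0,0.4,0,0,0],
  [0,0,1.1,0,0,0],
  [0,0,1.9,0,0,0],
  [0,0,2.2,0,0,0],
  [1.04,5.83,2.2,0,0,0],
  [1.04,5.83,2.2,0,0,0],
  [1.04,5.83,2.2,0,0,0],
  [1.04,5.83,2.2,0,0,0],
  [1.04,5.83,2.2,0,0,0],
  [1.04,5.83,2.2,0,0,0],
  [1.04,5.83,2.2,0,0,0],
  [1.04,5.83,2.2,0,0,0],
])

```text
clock: 25.63
tcp_pos: [0.4857, 0.1411, 0.0636]
orientation: [0.0, -0.003, 1.0, -0.0]
wrist_force: [0.8, -0.1, -1.8]
finger_gap: 0.0319
grip_force: 40.4
```

Run:
```python
from h import *
print(env.get_state()['tcp_pos'])
for nm in('wrist','side'):
    c=snap(nm,nm+'13')
    m=cv2.inRange(cv2.cvtColor(c['pixels'],cv2.COLOR_RGB2HSV),(14,90,60),(35,255,255))
    n,l,s,ce=cv2.connectedComponentsWithStats(m)
    p=proj(c,(.4865,.1395,.021)); print(nm,p)
    for i in range(1,n):
        if s[i,4]>20 and np.hypot(*(ce[i]-p))<90: print(s[i],ce[i].round(1),onz(c,*ce[i],.021).round(4))
```

```text
[0.48567932 0.14112921 0.06363316]
wrist [274.67680571 222.26347538]
[222 151 205  35 578] [327.2 168.4] [0.4425 0.1791 0.021 ]
[340 180   6   6  25] [342.2 182.1] [0.453  0.1914 0.021 ]
[270 216   9  16 110] [273.7 223. ] [0.4872 0.1387 0.021 ]
[ 235  236   75  133 6083] [270.9 300.1] [0.5607 0.1365 0.021 ]
[326 238   6   6  24] [329.  239.9] [0.5018 0.1843 0.021 ]
side [265.67553393 302.77315434]
[226 182  66  43 706] [259.8 213.2] [ 6.116e-01 -2.000e-04  2.100e-02]
[ 150  232   89   74 1600] [213.2 264.8] [0.6046 0.1381 0.021 ]
[261 265  51  54 558] [281.  287.2] [0.484  0.1012 0.021 ]
[155 279  50  47 946] [179.4 301.7] [0.6008 0.2247 0.021 ]
[ 135  288  158  109 1458] [211.1 344.5] [0.5093 0.2471 0.021 ]
[262 298   5  10  40] [264.4 302.2] [0.4889 0.14   0.021 ]
[205 347  29  15  98] [220.7 356.6] [0.4846 0.2524 0.021 ]
```

Request:
jog_arm([
  [0.02,-0.03,-0.4,0,0,0],
  [0.02,-0.03,-0.8,0,0,0],
  [0.02,-0.03,-1.1,0,0,0],
  [0.02,-0.03,-1.35,0,0,0],
  [0.02,-0.03,-1.55,0,0,0],
  [0.02,-0.03,-1.7,0,0,0],
  [0.02,-0.03,-1.82,0,0,0],
  [0.02,-0.03,-1.82,0,0,0],
  [0.02,-0.03,-1.82,0,0,0],
])

```text
clock: 26.48
tcp_pos: [0.4866, 0.1384, -0.0092]
orientation: [-0.0, -0.002, 1.0, 0.0]
wrist_force: [0.9, 0.3, -1.0]
finger_gap: 0.0313
grip_force: 40.4
```

Request:
jog_arm([
  [0,0,-0.05,0,0,0],
  [0,0,-0.08,0,0,0],
  [0,0,-0.08,0,0,0],
])

```text
clock: 26.73
tcp_pos: [0.4869, 0.1386, -0.0122]
orientation: [0.0, -0.002, 1.0, 0.0]
wrist_force: [-0.3, 0.8, -1.3]
finger_gap: 0.0313
grip_force: 40.5
```

Request:
jog_arm([
  [0,0,-0.03,0,0,0],
  [0,0,-0.05,0,0,0],
  [0,0,-0.05,0,0,0],
])

```text
clock: 26.98
tcp_pos: [0.487, 0.1386, -0.0123]
orientation: [0.001, -0.002, 1.0, 0.0]
wrist_force: [-4.9, -1.5, 16.3]
finger_gap: 0.0317
grip_force: 42.4
```

Request:
jog_arm([
  [0,0,0,0,0,0],
  [0,0,0,0,0,0],
  [0,0,0,0,0,0],
  [0,0,0,0,0,0],
], jaw=-0.25)

```text
clock: 27.32
tcp_pos: [0.4865, 0.1385, -0.0146]
orientation: [-0.0, -0.002, 1.0, 0.0]
wrist_force: [0.2, -0.4, 0.6]
finger_gap: 0.0534
grip_force: 0.0
```

Request:
jog_arm([
  [0,0,0.4,0,0,0],
  [0,0,1.2,0,0,0],
  [0,0,2.1,0,0,0],
  [0,0,3.0,0,0,0],
  [0,0,3.6,0,0,0],
  [0,-5,3.6,0,0,0],
  [0,-5,3.6,0,0,0],
  [0,-5,3.6,0,0,0],
  [0,-5,3.6,0,0,0],
  [0,-5,3.6,0,0,0],
  [0,-5,3.6,0,0,0],
  [0,-5,3.6,0,0,0],
])

```text
clock: 28.32
tcp_pos: [0.4864, -0.0631, 0.1292]
orientation: [-0.0, 0.0, 1.0, 0.0]
wrist_force: [-0.2, 0.6, -0.2]
finger_gap: 0.0535
grip_force: 0.0
```

Run:
```python
from h import *
t,s=snap('top','t14'),snap('side','s14')
a=cv2.resize(s['pixels'][110:400,120:420],(420,406)); b=cv2.resize(t['pixels'][130:310,130:310],(380,380))
im=np.zeros((406,800,3),np.uint8); im[:,:420]=a; im[:380,420:]=b; cv2.imwrite('pics/v14.png',im[:,:,::-1])
for nm,c in(('t',t),('s',s)):
    m=cv2.inRange(cv2.cvtColor(c['pixels'],cv2.COLOR_RGB2HSV),(120,80,40),(150,255,255))
    n,l,st,ce=cv2.connectedComponentsWithStats(m); print(nm,[(x[:4],) for x in st[1:] if x[4]>60])
```

```text
t [(array([150, 247,  26,  25], dtype=int32),)]
s [(array([390, 175,  22,  21], dtype=int32),), (array([197, 318,  38,  39], dtype=int32),)]
```

View pics/v14.png

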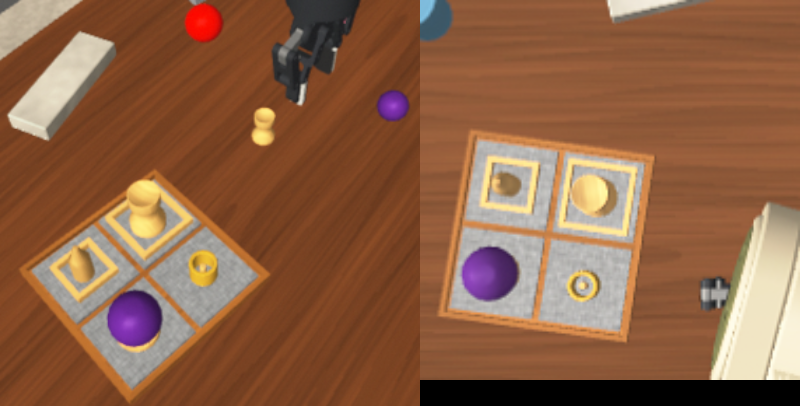

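All four parts are in place: the insert is over its post (203,267), the spike and crosspiece are inside their frames, and the ball is on the ring. The look-alikes have not moved and the gripper is clear.

```bash
python3 -c "
from workcell import env
print(env.hand_in())"
```

```text
the job is handed in; nothing more can be done
None
```

The job is handed in: the large ball, large crosspiece, spike tip and brass insert each stand in their own place in the tray, and the small ball and small crosspiece are where they were. The first grip on the ball missed because the fingertips end about 30 mm short of the stated TCP; I corrected for that on every later grasp.

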